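# Hang the plywood parts bin on the bevelled wall cleat

## Task

Hang the plywood parts bin on the bevelled cleat of the backboard, about midway along the cleat: tip the bin's top towards the board so that its angled rear strip goes over the cleat, feel for the seat because the cleat's height is set by hand, then swing the bottom in under the cleat and let the bin drop so that it locks, upright and flush against the board. Be gentle with the board, never press hard on it, leave the bin hanging by itself, and leave everything else on the bench alone.

Things in the scene. Friction and masses are not known exactly. Their poses are not given: they have to be found in the camera images.
- bin_handle (a point): Loose plywood parts bin (0.3-0.55 kg), upright on the bench: point in its handle, 100 mm above the bin's underside. Axes: z up, +x to the bin's REAR (goes to the board), y width (110). Handle: free-standing upright board 14 thick (x), 60 wide (y), top at 118 mm; 36 mm free behind it (back plate), 30 in front. Walls 50 high; front 43 mm ahead of the handle.
- bin_lip (a point): Lower edge, mid width, of the bin's angled rear strip: 77.8 mm behind the handle point (+x) and 18 below it (82 above the underside). Same axes. The strip, 6 thick, 110 wide, slopes down rearwards at 45 degrees from the top of the back plate (rear face 52 mm behind the handle, 118 high); its rearmost edge is 82 mm behind the handle.
- bin_foot (a point): Middle of the rear edge of the bin's foot, 82 mm behind the handle point and 94 below it. Same axes. The foot is a 12 mm thick ledge along the bin's bottom, reaching back from the back plate; its top is 70 mm below the strip's lower edge. Let go with the foot a few mm short of the board and the bin slides home by itself; forced home while held, it wedges hard between slope and board.
- backboard: Fixed upright plywood board, 340 wide, 176 high, 18 thick, feet behind. Origin: middle of the front face's lower edge, on the bench. z up, +x from the front face into the board, y along it. The bin hangs on the front (-x side), its x along this x. A wooden cleat, 300 long, is mounted on the front face, centred on y = 0. Pressing the bin on it with over 40 N does harm.
- board_top (a point): Middle of the board's front face at its top, 176 mm above the bench (board axes). The cleat's height was set by hand, unmeasured: its lip lies 120 to 164 mm above the bench. It stands 24 mm out; lower edge 77 below the lip. Its top face slopes 45 degrees down to the board, from the lip (20 mm out) to 20 below it; ahead of the lip a chamfer. Strip edge and slope make the seat.
- board_mid (a point): Point on the board's front face, mid width, 90 mm up (board axes). Bin home: strip and foot touch the board, strip's lower edge 4 mm out and 16 below the cleat's lip, foot top 9 below the cleat. Level, the bin cannot pass the cleat (70 against 77). Tipped 0.35-0.45 rad, top to the board, it can be lowered with the strip's edge 10 mm out till it lands on the slope; then the foot swings in.
- jar: Bystander: screw-top glass jar, 64 mm across, 90 mm high; origin under its centre.
- tape: Bystander: tape measure, 65 x 35 x 62 mm; origin under its centre.
- can: Bystander: spray can, 66 mm across, 170 mm high; origin under its centre.
- wrench: Bystander: steel wrench lying on the bench; origin under its middle.
- screwdriver: Bystander: screwdriver with black handle lying on the bench; origin under its middle.
- hammer: Bystander: hammer with wooden handle lying on the bench; origin under its middle.
- offcut: Bystander: wooden offcut, 50 x 120 x 38 mm; origin under its centre.
- bin: The same bin; origin under the handle, at the bin's underside; axes as bin_handle's.
There are look-alikes about, which are no part of the job. Several things look just like the bin: the one meant starts farthest from the robot's base.

How it is judged:
By the outcome, as a careful person would: the job done as asked, in the order asked, and still so for the second after the job is handed in, with the robot touching nothing.
It also fails if it takes over 54 s, if anything falls off the work surface, if the arm or the gripper's body presses on something with over 40 N, if the wrist force passes 120 N, or if a joint passes its speed limit or range.

## Robot

A 6-joint arm with a two-finger parallel gripper is mounted at the origin on the work surface. World frame = base frame: x ahead of the robot, y to its left, z up, the work surface at z = 0. Lengths are in m, angles in rad, forces in N, time in s.
With the tool pointing down it reaches from about 0.2 to 0.875 m from the base axis. Payload 3.4 kg.
Tool frame: the origin (TCP) lies between the finger pads; the fingertips stand 25 mm ahead of it and the grasp point (between the pads) lies 6 mm ahead of it (r.nose_length is the z of the fingertips in the tool frame, in m); z points along the fingers, x is the direction in which the jaws open and shut, and the axes are right-handed (so a half turn about z gives the same grasp; the last joint's range is limited). The gripper opens to 94 mm and grips with 3 to 60 N. Pads are 16 mm wide; open, the fingers measure 119 mm over their backs; the gripper's body (75 mm by 177 mm) begins 78 mm behind the grasp point.
Start: joints at [-0.121, 0.276, 1.505, -0, 1.361, -0.121], TCP at [0.575, -0, 0.23] pointing down, gripper open.
Joint ranges: [-2.89, 2.89], [-0.75, 2.08], [0.22, 2.7], [-1.18, 4.32], [0.11, 2.71], [-2.7, 2.7]. Speed limits (rad/s): [2.57, 2.57, 3.14, 3.14, 3.14, 3.14].

## Interface

Orientations are given as a unit quaternion [w, x, y, z].
In Python, from plant import r, gripper_to, inverse_kinematics, vision, models, telemetry gives the robot as it stands. Calls block until the motion is done:
- r.move_to(position, orientation): joint-space move of the TCP to a pose.
- r.move_l(position, rot=None, vel=0.15, guard=None): straight line of the TCP; rot=None keeps the orientation; vel is the mean speed in m/s. With guard (N) it stops when the force on the tool has changed by that much, and returns True; else False.
- r.movej(angles): joint-space move.
- gripper_to(opening, f_grip=None): finger opening in m; f_grip is the grip in N (None keeps the last); returns when the fingers have stopped.
- r.hold(seconds).
- inverse_kinematics(position, orientation): joint angles nearest the present ones, or None.
- vision.snapshot(name): name is "scene" or "side" or "wrist"; returns the picture (384x512x3 uint8, red, green, blue); there is no depth.
- vision.get_calibration(name): a dict with "fx", "fy", "cx", "cy" (pixels), "D" ([k1, k2, p1, p2, k3] as OpenCV has them; the pictures are not rectified), "position" and "orientation" of the camera in the world. Camera axes: x right, y down, z forward; pixel columns grow to the right and rows downward; lengths in m; the calibration is good to about 2 mm. A picture is of the moment at which its call begins: read the wrist's pose just before it. get_calibration takes no time and is no camera call; for the wrist camera it gives the pose at the moment of the call.
A pose or a line that the arm cannot do raises r.PlanningError and nothing moves.
- r.sign_off(): hands the job in, once; it reports no verdict.
Trained networks look in the newest picture that a camera, given by its name, has taken for a name from the list of things; names that differ only in an ending like _2 or _b are one class to them, and where a whole thing is asked for, a point or a joint stands for the part that bears it (a point fixed in the world has none). Each returns a list of dicts, best first, with "score" (0 to 1); they miss things now and then, are a little off and sometimes report something else, mostly with a low value. They report only what shows in the picture. A call takes as long as a camera call. They do not tell look-alikes from the thing itself.
- models.boxes_of(thing, camera): "at" ([x, y, z] in m, in world coordinates, good to about 4 mm: the middle of the surface that is visible of it).
- models.regions_of(thing, camera): "pixels" (384x512 bool, what is visible of it).
- models.mark_of(thing, camera): "at" ([x, y, z] in m, in world coordinates, good to about 4 mm: a listed point, or the origin of a listed thing).
Readings, each from a call of its own:
- telemetry.current_t(): time.
- telemetry.current_joints(): joint angles.
- telemetry.current_dq(): joint speeds.
- telemetry.current_joint_efforts(): joint torques, N m.
- telemetry.current_ee_pos(): TCP position.
- telemetry.current_tool_rot(): TCP orientation.
- telemetry.current_wrist_force(): force on the tool from outside, world axes, zero at the start.
- telemetry.current_torque(): the same for the moment, N m.
- telemetry.current_opening(): finger opening in m.
Only numpy, scipy, OpenCV 4.12 (cv2) and the standard library are available. Lean on these libraries where they do the work, as an engineer would, in place of code of your own. Each camera call takes 0.05 s, during which the arm holds its last target. There are 200 camera calls.

## Working session

There is one attempt and no reset: what is moved stays moved. The work goes in short steps, each a Python script; the robot and the scene stay as the last script left them, time stands still between calls to the robot, and variables do not carry over. Pictures are saved under pics/ and viewed, about 8 in all and at most 12, crops included, and the job is handed in when it is done.

```bash
mkdir -p pics; ls
python3 - <<'E'
from plant import r, vision, models, telemetry
import cv2, numpy as np
ims=[]
for c in ("scene","side"):
    im=vision.snapshot(c); cv2.imwrite(f"pics/{c}0.png",cv2.cvtColor(im,cv2.COLOR_RGB2BGR))
    k=vision.get_calibration(c); print(c,np.round(k["position"],3),np.round(k["orientation"],3),k["fx"])
    for t in ("bin_handle","bin_lip","bin_foot","bin","backboard","board_top","board_mid"):
        print(t,[(np.round(d["at"],3).tolist(),round(d["score"],2)) for d in models.mark_of(t,c)])
print(telemetry.current_t())
E
```

```text
pics
scene [0.975 0.2   0.993] [-0.134  0.439  0.848 -0.266] 389.1119183079527
bin_handle [([0.307, 0.171, 0.1], 0.96), ([0.588, -0.116, 0.102], 0.79)]
bin_lip [([0.122, -0.355, 0.079], 0.72), ([0.334, 0.245, 0.081], 0.67), ([0.517, -0.081, 0.08], 0.59), ([0.579, 0.205, 0.178], 0.5)]
bin_foot [([0.118, -0.359, 0.003], 0.87), ([0.515, -0.077, 0.009], 0.73), ([0.334, 0.254, 0.006], 0.72)]
bin [([0.589, -0.119, -0.002], 0.62), ([0.305, 0.175, 0.001], 0.62), ([0.178, -0.308, 0.0], 0.61)]
backboard [([0.579, 0.205, -0.002], 0.67)]
board_top [([0.576, 0.202, 0.175], 0.81), ([0.517, -0.078, 0.08], 0.69)]
board_mid [([0.58, 0.206, 0.083], 0.6)]
side [-0.077 -0.726  0.984] [-0.35   0.859 -0.344  0.146] 429.11135599541996
bin_handle [([0.307, 0.175, 0.1], 0.96), ([0.59, -0.116, 0.102], 0.91), ([0.178, -0.306, 0.098], 0.79)]
bin_lip [([0.331, 0.243, 0.081], 0.85), ([0.519, -0.081, 0.081], 0.65), ([0.123, -0.357, 0.08], 0.6)]
bin_foot [([0.331, 0.25, 0.007], 0.73), ([0.513, -0.079, 0.006], 0.6), ([0.118, -0.36, 0.004], 0.57), ([0.588, -0.117, 0.099], 0.45)]
bin [([0.587, -0.122, -0.001], 0.86), ([0.307, 0.174, 0.002], 0.81), ([0.579, 0.204, 0.088], 0.74), ([0.179, -0.304, 0.001], 0.71)]
backboard [([0.58, 0.207, -0.002], 0.77)]
board_top [([0.577, 0.203, 0.176], 0.87)]
board_mid [([0.58, 0.208, 0.088], 0.67)]
0.8
```

View pics/scene0.png

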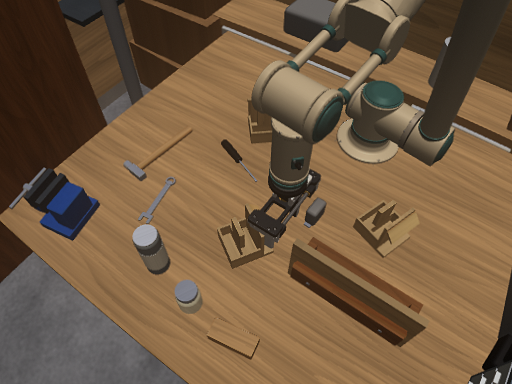

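View pics/side0.png

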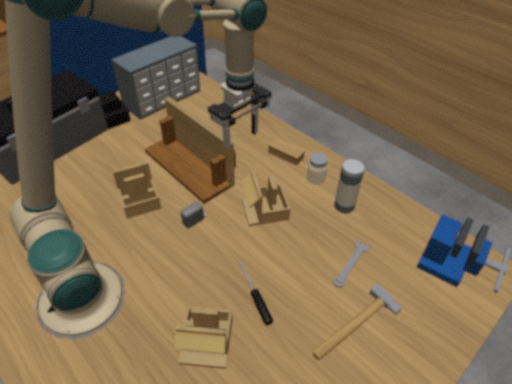

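```bash
cat > h.py <<'E'
from plant import r, gripper_to, inverse_kinematics, vision, models, telemetry
import cv2, numpy as np
from scipy.spatial.transform import Rotation as R
def rot(q): return R.from_quat(np.roll(q,-1))
def quat(M): return np.roll(R.from_matrix(M).as_quat(),1)
def ray(k,uv):
    K=np.array([[k["fx"],0,k["cx"]],[0,k["fy"],k["cy"]],[0,0,1]])
    p=cv2.undistortPoints(np.array(uv,float).reshape(-1,1,2),K,np.array(k["D"]))[:,0]
    return np.array(k["position"]),rot(k["orientation"]).apply(np.c_[p,np.ones(len(p))])
def on_plane(k,uv,n,d):   # points on n.x=d
    o,v=ray(k,uv); n=np.array(n,float); return o+v*((d-n@o)/(v@n))[:,None]
def proj(k,P):
    K=np.array([[k["fx"],0,k["cx"]],[0,k["fy"],k["cy"]],[0,0,1]])
    Rt=rot(k["orientation"]).inv(); P=np.atleast_2d(P)-k["position"]
    return cv2.projectPoints(Rt.apply(P),np.zeros(3),np.zeros(3),K,np.array(k["D"]))[0][:,0]
E
python3 - <<'E'
from h import *
a=cv2.imread("pics/scene0.png")[225:350,275:435]; b=cv2.imread("pics/side0.png")[85:210,130:290]
cv2.imwrite("pics/c1.png",np.vstack([cv2.resize(x,None,fx=2.4*1.9/2*2/2.4*1.25,fy=1.9*1.25,interpolation=cv2.INTER_CUBIC) for x in (a,b)]))
ks=vision.get_calibration("scene");kd=vision.get_calibration("side")
m=models.regions_of("backboard","scene"); 
for c,k in(("scene",ks),("side",kd)):
    d=models.regions_of("backboard",c)[0]; ct=max(cv2.findContours(d["pixels"].astype(np.uint8),0,2)[0],key=cv2.contourArea)
    print(c,d["score"],cv2.approxPolyDP(ct,2.5,True)[:,0].tolist(), proj(k,[.578,.204,.176]))
for t in("jar","can","tape","offcut","screwdriver"): print(t,[np.round(d["at"],3).tolist() for d in models.mark_of(t,"side")[:1]])
E
```

```text
scene 0.86 [[293, 243], [287, 269], [289, 275], [392, 345], [402, 345], [426, 327], [428, 322], [419, 313], [421, 304], [315, 238], [308, 242], [297, 239]] [[356.85680054 283.30639387]]
side 0.66 [[167, 98], [166, 115], [159, 120], [162, 138], [147, 146], [145, 151], [200, 201], [206, 202], [234, 184], [232, 144], [230, 149], [224, 147], [218, 132]] [[198.63642628 118.00986826]]
jar [[0.792, -0.126, 0.003]]
can [[0.762, -0.271, 0.003]]
tape [[0.378, 0.002, -0.005]]
offcut [[0.799, 0.026, 0.001]]
screwdriver [[0.339, -0.299, 0.002]]
```

View pics/c1.png

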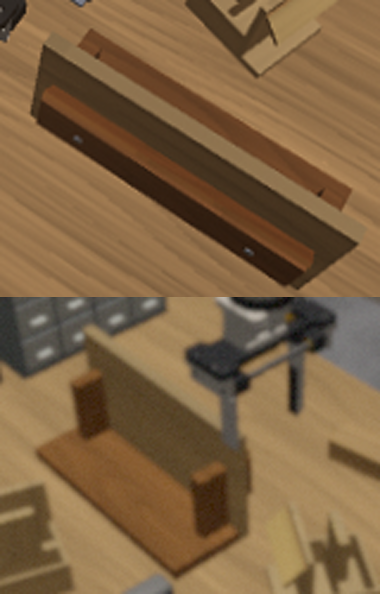

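Run:
```python
from h import *
k=vision.get_calibration("scene")
px=np.array([[42,46],[350,245],[50,34],[359,238]])/2.375+[275,225]
P=on_plane(k,px,[0,0,1],.176); print(P.round(4).tolist(), np.linalg.norm(P[1]-P[0]),np.linalg.norm(P[3]-P[2]),(P[0]+P[1])/2)
for a,b in((0,1),(2,3)): d=P[b]-P[a]; print("along deg",np.degrees(np.arctan2(d[1],d[0])))
w=vision.get_calibration("wrist"); T=rot(telemetry.current_tool_rot()); print("tool R",T.as_matrix().round(3).tolist())
print("cam in tool",T.inv().apply(np.array(w["position"])-telemetry.current_ee_pos()).round(3),(T.inv()*rot(w["orientation"])).as_matrix().round(2).tolist(),w["fx"])
```

```text
[[0.5774, 0.0351, 0.176], [0.5892, 0.3669, 0.176], [0.5615, 0.0346, 0.176], [0.5787, 0.3713, 0.176]] 0.3319298466263099 0.3371743753383163 [0.58333098 0.20100229 0.176     ]
along deg 87.96631117263856
along deg 87.06987808875131
tool R [[1.0, 0.0, 0.0], [0.0, -1.0, 0.0], [0.0, -0.0, -1.0]]
cam in tool [-0.    -0.065 -0.155] [[1.0, -0.0, 0.0], [0.0, 0.97, 0.23], [-0.0, -0.23, 0.97]] 290.2149275346221
```

```bash
cat >> h.py <<'E'
def tool_R(yaw,tip):
    """bin-frame yaw (world) and tip (top towards bin +x); tool x = -bin x, tool z = -bin z"""
    B=R.from_euler("z",yaw)*R.from_euler("y",tip)
    M=B.as_matrix(); return quat(np.c_[-M[:,0],M[:,1],-M[:,2]])
def ok(p,q): return inverse_kinematics(list(p),list(q)) is not None
E
python3 - <<'E'
from h import *
by=np.radians(177.5)
for tip in(-.3,-.45,-.6,-.8):
  for x in(.68,.74,.8):
    print(tip,x,[ok((x,.14,z),tool_R(by,tip)) for z in(.26,.32,.38)])
X=np.array([np.cos(by),np.sin(by),0])
for tip in(0,.4,.45):
    print(tip,[ok(np.array([.58,.203,0])-X*d+[0,0,z],tool_R(by,tip)) for d in(.075,.1,.15) for z in(.14,.2,.26,.3)])
print(ok((.589,-.119,.106),tool_R(np.radians(152.5),0)),inverse_kinematics([.589,-.119,.106],tool_R(np.radians(152.5),0)))
E
```

```text
-0.3 0.68 [True, True, True]
-0.3 0.74 [True, True, False]
-0.3 0.8 [True, False, False]
-0.45 0.68 [True, True, True]
-0.45 0.74 [True, False, False]
-0.45 0.8 [False, False, False]
-0.6 0.68 [True, True, False]
-0.6 0.74 [False, False, False]
-0.6 0.8 [False, False, False]
-0.8 0.68 [True, False, False]
-0.8 0.74 [False, False, False]
-0.8 0.8 [False, False, False]
0 [True, True, True, True, True, True, True, True, True, True, True, True]
0.4 [True, True, True, True, True, True, True, True, True, True, True, True]
0.45 [True, True, True, True, True, True, True, True, True, True, True, True]
True [-3.15105326e-01  4.05590483e-01  1.63381615e+00 -4.44089210e-16
  1.10218602e+00  1.64860218e-01]
```

Run:
```python
from h import *
by=np.radians(177.5)
r.move_to([.68,.17,.32],tool_R(by,-.6)); 
k=vision.get_calibration("wrist"); im=vision.snapshot("wrist"); cv2.imwrite("pics/w1.png",im[:,:,::-1])
import pickle; pickle.dump(k,open("k1.pkl","wb"))
for t in("backboard","board_top","board_mid"): print(t,[(np.round(d["at"],3).tolist(),round(d["score"],2)) for d in models.mark_of(t,"wrist")])
gripper_to(.05,40)
r.move_to([.589,-.119,.26],tool_R(np.radians(152.5),0))
k=vision.get_calibration("wrist"); im=vision.snapshot("wrist"); cv2.imwrite("pics/w2.png",im[:,:,::-1])
pickle.dump(k,open("k2.pkl","wb"))
for c in("wrist","scene","side"):
  if c!="wrist": vision.snapshot(c)
  for t in("bin_handle","bin_lip","bin_foot","bin"): print(c,t,[(np.round(d["at"],3).tolist(),round(d["score"],2)) for d in models.mark_of(t,c)if d["at"][0]>.45 and d["at"][1]<.1])
print(telemetry.current_t())
```

```text
backboard []
board_top [([0.58, 0.205, 0.177], 0.96)]
board_mid [([0.577, 0.202, 0.09], 0.8)]
wrist bin_handle [([0.586, -0.121, 0.102], 0.88)]
wrist bin_lip [([0.517, -0.078, 0.081], 0.91)]
wrist bin_foot [([0.516, -0.081, 0.079], 0.68), ([0.759, -0.272, 0.0], 0.44)]
wrist bin [([0.59, -0.121, -0.003], 0.73)]
scene bin_handle [([0.59, -0.118, 0.104], 0.78)]
scene bin_lip [([0.518, -0.079, 0.079], 0.69), ([0.792, -0.126, 0.0], 0.28)]
scene bin_foot [([0.516, -0.074, 0.008], 0.68), ([0.758, -0.272, -0.002], 0.35)]
scene bin [([0.59, -0.118, 0.001], 0.55)]
side bin_handle [([0.589, -0.118, 0.1], 0.75)]
side bin_lip [([0.516, -0.082, 0.083], 0.84)]
side bin_foot [([0.514, -0.078, 0.01], 0.9)]
side bin [([0.588, -0.12, -0.002], 0.77)]
5.1917
```

View pics/w1.png

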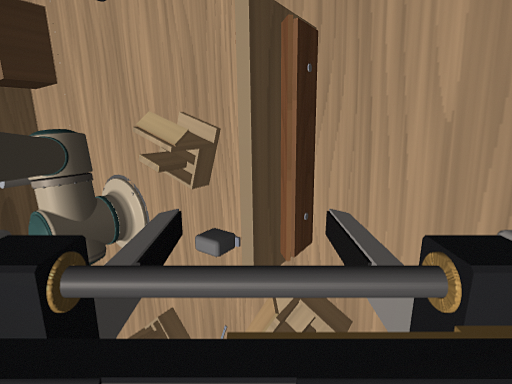

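View pics/w2.png

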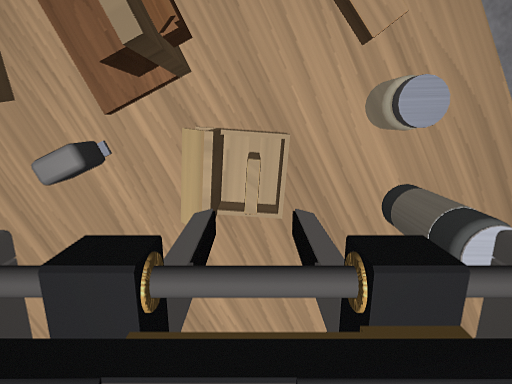

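Run:
```python
from h import *
import pickle
im=cv2.imread("pics/w1.png")[10:70,235:335]; im2=cv2.imread("pics/w1.png")[200:270,235:335]
cv2.imwrite("pics/c2.png",np.vstack([cv2.resize(i,None,fx=4.5,fy=4.5,interpolation=cv2.INTER_CUBIC) for i in(im,im2)]))
k=pickle.load(open("k1.pkl","rb"))
g=cv2.cvtColor(cv2.imread("pics/w1.png"),cv2.COLOR_BGR2GRAY).astype(int)
for v in(60,130,200): print(v,g[v-1:v+2,240:325].mean(0).round().astype(int).tolist())
# predicted pixels for lip heights, front face x at .579
by=np.radians(177.5);X=np.array([np.cos(by),np.sin(by),0]);Y=np.array([-X[1],X[0],0]);O=np.array([.579,.204,0])
print("top",proj(k,[O+Y*y+[0,0,.176] for y in(-.1,0,.1)]).round(1).tolist())
for h in(.12,.13,.14,.15,.164): print(h,[proj(k,[O-X*o+[0,0,h+dz] +Y*y for y in(-.15,-.1,0,.1)]).round(1).tolist() for o,dz in((.0,-.02),(.02,0))])
```

```text
60 [131, 130, 131, 132, 131, 131, 131, 132, 134, 137, 58, 55, 55, 58, 59, 62, 65, 65, 65, 65, 64, 65, 67, 66, 66, 65, 64, 64, 61, 55, 58, 60, 61, 62, 62, 63, 65, 65, 62, 62, 62, 85, 82, 81, 76, 73, 76, 79, 85, 85, 84, 85, 85, 94, 94, 96, 101, 54, 35, 38, 43, 41, 38, 39, 37, 38, 35, 35, 39, 40, 40, 41, 41, 41, 43, 37, 33, 77, 135, 130, 128, 128, 126, 125, 123]
130 [131, 131, 132, 131, 131, 131, 131, 130, 131, 133, 140, 78, 55, 56, 58, 60, 63, 65, 66, 67, 66, 65, 66, 66, 66, 65, 65, 62, 58, 59, 61, 64, 64, 64, 63, 66, 67, 66, 66, 64, 62, 85, 83, 82, 77, 74, 77, 87, 88, 88, 88, 87, 94, 95, 97, 102, 56, 38, 38, 39, 42, 41, 39, 38, 35, 38, 39, 40, 39, 43, 40, 41, 41, 39, 32, 85, 140, 128, 125, 125, 129, 133, 133, 129, 128]
200 [131, 130, 130, 130, 130, 130, 131, 130, 130, 131, 132, 138, 99, 56, 56, 59, 60, 61, 66, 65, 66, 66, 65, 67, 66, 65, 65, 64, 60, 61, 62, 65, 65, 65, 62, 64, 66, 68, 66, 65, 69, 83, 81, 79, 80, 79, 87, 95, 95, 94, 95, 93, 90, 90, 96, 52, 39, 42, 43, 42, 44, 41, 39, 39, 41, 38, 39, 40, 41, 42, 43, 41, 28, 84, 152, 147, 142, 140, 137, 135, 137, 139, 136, 131, 132]
top [[250.3, 56.6], [250.6, 151.1], [250.9, 233.4]]
0.12 [[[285.5, 23.9], [284.5, 67.1], [282.8, 146.2], [281.3, 216.7]], [[292.7, 16.0], [291.4, 62.9], [289.2, 148.1], [287.2, 223.4]]]
0.13 [[[281.5, 21.7], [280.7, 65.9], [279.2, 146.7], [277.8, 218.6]], [[288.6, 13.5], [287.5, 61.5], [285.4, 148.8], [283.6, 225.6]]]
0.14 [[[277.4, 19.4], [276.7, 64.7], [275.4, 147.3], [274.2, 220.6]], [[284.3, 10.7], [283.3, 60.1], [281.4, 149.4], [279.8, 227.9]]]
0.15 [[[273.1, 17.0], [272.5, 63.4], [271.4, 147.9], [270.4, 222.7]], [[279.8, 7.9], [278.9, 58.6], [277.3, 150.1], [275.9, 230.3]]]
0.164 [[[266.7, 13.4], [266.3, 61.5], [265.5, 148.8], [264.9, 225.7]], [[273.0, 3.6], [272.4, 56.3], [271.2, 151.2], [270.1, 233.9]]]
```

View pics/c2.png

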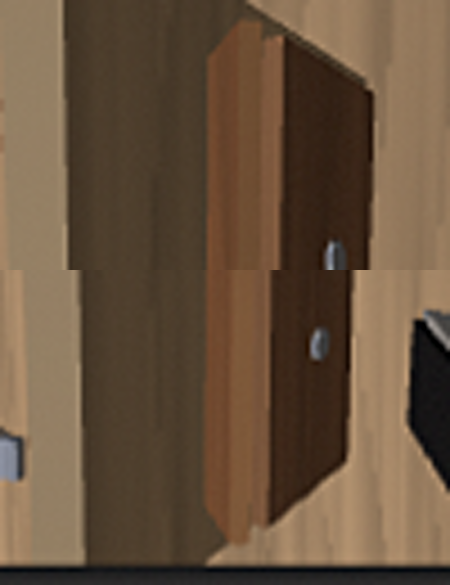

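Run:
```python
from h import *
import pickle
k=pickle.load(open("k1.pkl","rb"))
T=on_plane(k,[[249.7,60],[250.9,130],[252,200]],[0,0,1],.176); d=T[0]-T[2]; print(T.round(4).tolist(),"yaw",90+np.degrees(np.arctan2(d[1],d[0])))
by=np.radians(178);X=np.array([np.cos(by),np.sin(by),0]);O=np.array([.579,.204,0])
for o,px,n in((0,[[281,60],[281,130],[281,200]],"base z"),(.02,[[288,60],[287.5,130],[286.5,200]],"lip z"),(.024,[[317,60],[315,130],[313,200]],"low z")):
    print(n,on_plane(k,px,X,X@O-o)[:,2].round(4))
q=tool_R(np.radians(152.2),0)
r.move_l([.589,-.119,.106],rot=q,vel=.15,guard=6)
print(telemetry.current_ee_pos(), telemetry.current_tool_rot())
gripper_to(0.0,45); print("open",telemetry.current_opening())
f0=np.array(telemetry.current_wrist_force())
p=np.array(telemetry.current_ee_pos()); r.move_l(p+[0,0,.03],vel=.1); r.hold(.2)
print("open",telemetry.current_opening(),f0.round(2),np.round(telemetry.current_wrist_force(),2),np.round(telemetry.current_torque(),3),telemetry.current_t())
```

```text
[[0.5824, 0.3007, 0.176], [0.5805, 0.2275, 0.176], [0.5782, 0.1465, 0.176]] yaw 178.46784352026694
base z [0.1079 0.1056 0.1031]
lip z [0.1271 0.1253 0.1247]
low z [0.0513 0.0491 0.0465]
[ 0.58973404 -0.11924063  0.10692768] [ 5.03999734e-05  9.70711650e-01 -2.40245657e-01  9.55992631e-04]
open 0.013812873372435338
open 0.013651517723549306 [-0.29  0.16  0.94] [-0.17 -0.26 -3.45] [-0.065 -0.009  0.067] 7.6667
```

```bash
cat >> h.py <<'E'
BY=np.radians(178.2); O=np.array([.580,.204,0]); BX=np.array([np.cos(BY),np.sin(BY),0])
def tcp(out,z,tip,y=0):
    """TCP pose putting the strip's lower edge `out` m ahead of the board and at height z"""
    B=R.from_euler("z",BY)*R.from_euler("y",tip)
    return O-BX*out+[0,0,z]+B.apply([-.0778,y,.018+.0069]), tool_R(BY,tip)
def edge(tip=None):
    q=telemetry.current_tool_rot(); M=rot(q).as_matrix(); p=np.array(telemetry.current_ee_pos())
    e=p-M[:,0]*.0778+M[:,2]*(.018+.0069); bx=-M[:,0]; t=np.arctan2(-bx[2],bx@BX)
    return dict(out=round(float((O-e)@BX),4),z=round(float(e[2]),4),tip=round(float(t),3),F=np.round(telemetry.current_wrist_force(),2).tolist(),T=round(telemetry.current_t(),2))
E
python3 - <<'E'
from h import *
p=np.array(telemetry.current_ee_pos()); r.move_l([p[0],p[1],.32],vel=.25)
r.move_to(*tcp(.07,.255,.4)); print(edge())
a,q=tcp(.07,.158,.4); r.move_l(a,rot=q,vel=.15,guard=8); r.hold(.2); print(edge())
print(r.move_l(tcp(.011,.158,.4)[0],vel=.05,guard=5)); r.hold(.2); print(edge(), telemetry.current_opening())
for c in("scene","side"):
    im=vision.snapshot(c)
    if c=="scene": cv2.imwrite("pics/s2.png",cv2.resize(im[180:350,240:440],None,fx=3,fy=3,interpolation=cv2.INTER_CUBIC)[:,:,::-1])
    for t in("bin_handle","bin_lip","bin_foot"): print(c,t,[(np.round(d["at"],3).tolist(),round(d["score"],2)) for d in models.mark_of(t,c) if abs(d["at"][1]-.2)<.06 and d["at"][0]>.45])
E
```

```text
{'out': 0.0699, 'z': 0.2546, 'tip': 0.399, 'F': [0.49, 0.09, -3.55], 'T': 9.84}
{'out': 0.0709, 'z': 0.1596, 'tip': 0.403, 'F': [1.41, 0.01, -3.7], 'T': 10.84}
False
{'out': 0.0112, 'z': 0.1579, 'tip': 0.4, 'F': [-0.99, -0.38, -3.49], 'T': 12.38} 0.013327199025574145
scene bin_handle [([0.653, 0.2, 0.21], 0.73)]
scene bin_lip []
scene bin_foot []
side bin_handle [([0.657, 0.203, 0.206], 0.6)]
side bin_lip [([0.586, 0.2, 0.161], 0.83)]
side bin_foot [([0.611, 0.202, 0.09], 0.56), ([0.578, 0.206, 0.087], 0.29)]
```

View pics/s2.png

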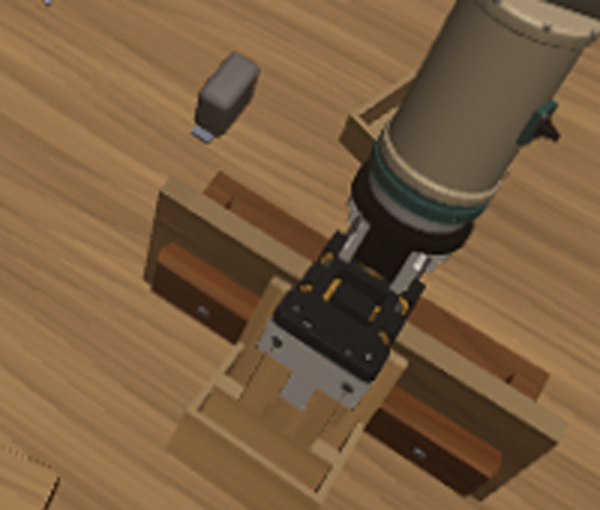

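Run:
```python
from h import *
print(r.move_l(tcp(.011,.100,.4)[0],vel=.025,guard=4)); print(edge()); r.hold(.2); print(edge(),telemetry.current_opening())
```

```text
True
{'out': 0.0099, 'z': 0.1168, 'tip': 0.397, 'F': [-0.54, -0.58, 1.27], 'T': 14.28}
{'out': 0.0087, 'z': 0.1155, 'tip': 0.395, 'F': [-2.63, 0.74, 2.64], 'T': 14.48} 0.013550274682499515
```

Run:
```python
from h import *
print(r.move_l(tcp(.0095,.1180,.4)[0],rot=tcp(0,0,.4)[1],vel=.02)); print(edge())
print(r.move_l(tcp(.0067,.1140,.4)[0],vel=.02,guard=8)); print(edge())
for t in(.31,.24,.17):
    a,q=tcp(.0067,.1137,t); g=r.move_l(a,rot=q,vel=.04,guard=8); print(g,edge())
    if g: break
```

```text
False
{'out': 0.0091, 'z': 0.1172, 'tip': 0.399, 'F': [-0.72, 0.39, -3.21], 'T': 14.81}
False
{'out': 0.0063, 'z': 0.1136, 'tip': 0.399, 'F': [0.2, -1.2, -2.92], 'T': 15.2}
False {'out': 0.0073, 'z': 0.1142, 'tip': 0.312, 'F': [-1.64, 0.4, 0.16], 'T': 15.54}
False {'out': 0.0071, 'z': 0.1141, 'tip': 0.242, 'F': [-0.63, 1.09, 0.33], 'T': 15.83}
False {'out': 0.0067, 'z': 0.1139, 'tip': 0.172, 'F': [-1.43, 1.2, 0.49], 'T': 16.12}
```

Run:
```python
from h import *
for t in(.11,.05):
    a,q=tcp(.0065,.1135,t); g=r.move_l(a,rot=q,vel=.03,guard=8); print(g,edge())
    if g: break
r.hold(.3); print(edge())
im=vision.snapshot("scene"); cv2.imwrite("pics/s3.png",cv2.resize(im[180:350,240:440],None,fx=3,fy=3,interpolation=cv2.INTER_CUBIC)[:,:,::-1])
for c in("scene","side"):
    if c=="side": vision.snapshot(c)
    for t in("bin_handle","bin_lip","bin_foot"): print(c,t,[(np.round(d["at"],3).tolist(),round(d["score"],2)) for d in models.mark_of(t,c) if abs(d["at"][1]-.2)<.06 and d["at"][0]>.45])
```

```text
False {'out': 0.0061, 'z': 0.1134, 'tip': 0.111, 'F': [-1.36, -0.11, 0.76], 'T': 16.44}
False {'out': 0.0061, 'z': 0.1135, 'tip': 0.051, 'F': [-2.32, 0.12, -0.13], 'T': 16.76}
{'out': 0.0061, 'z': 0.1135, 'tip': 0.05, 'F': [-2.69, 0.12, 0.07], 'T': 17.06}
scene bin_handle [([0.662, 0.203, 0.135], 0.97)]
scene bin_lip []
scene bin_foot []
side bin_handle [([0.664, 0.201, 0.137], 0.68)]
side bin_lip [([0.582, 0.2, 0.115], 0.91)]
side bin_foot [([0.579, 0.204, 0.09], 0.67)]
```

View pics/s3.png

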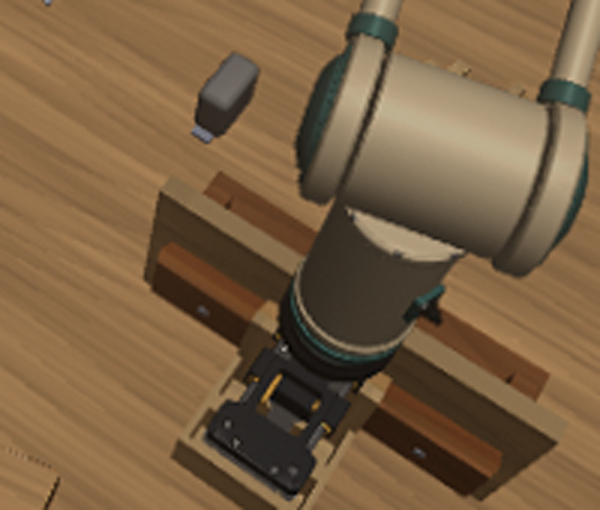

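Run:
```python
from h import *
gripper_to(.036); r.hold(.4); print(telemetry.current_opening(),np.round(telemetry.current_wrist_force(),2))
M=rot(telemetry.current_tool_rot()).as_matrix(); p=np.array(telemetry.current_ee_pos())
print(r.move_l(p-M[:,2]*.06,vel=.12,guard=4)); p=np.array(telemetry.current_ee_pos()); print(p)
r.move_l([p[0],p[1],.34],vel=.25); r.movej([-.6,.276,1.2,0,1.361,-.121]); print(np.round(telemetry.current_wrist_force(),2),telemetry.current_ee_pos())
for c in("scene","side"):
    im=vision.snapshot(c); cv2.imwrite(f"pics/{c}4.png",im[:,:,::-1])
    for t in("bin_handle","bin_lip","bin_foot","bin"): print(c,t,[(np.round(d["at"],3).tolist(),round(d["score"],2)) for d in models.mark_of(t,c) if abs(d["at"][1]-.2)<.06 and d["at"][0]>.45])
a=cv2.imread("pics/scene4.png")[180:350,240:440]
cv2.imwrite("pics/c4.png",cv2.resize(a,None,fx=3.5,fy=3.5,interpolation=cv2.INTER_CUBIC)); print(telemetry.current_t())
```

```text
0.036098430388694966 [ 0.21  0.44 -0.09]
False
[0.65954553 0.20144654 0.20174015]
[-0.79  0.22  0.07] [ 0.62248811 -0.34036643  0.37377831]
scene bin_handle [([0.661, 0.199, 0.133], 0.56)]
scene bin_lip [([0.581, 0.204, 0.114], 0.86)]
scene bin_foot [([0.578, 0.206, 0.04], 0.61)]
scene bin [([0.66, 0.201, 0.034], 0.89)]
side bin_handle [([0.668, 0.202, 0.132], 0.63)]
side bin_lip []
side bin_foot [([0.662, 0.197, 0.032], 0.68), ([0.578, 0.208, -0.0], 0.45)]
side bin [([0.66, 0.198, 0.032], 0.65), ([0.666, 0.199, 0.129], 0.56)]
22.2333
```

View pics/c4.png

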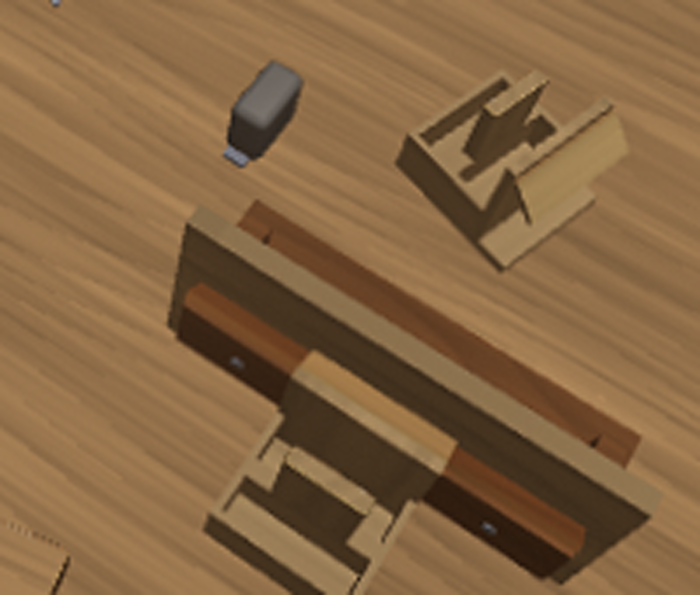

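Run:
```python
from h import *
r.move_to([.64,-.05,.36],tool_R(BY,0)); r.move_l([.615,.215,.31],vel=.3); r.hold(.2)
k=vision.get_calibration("wrist"); im=vision.snapshot("wrist"); cv2.imwrite("pics/w5.png",im[:,:,::-1])
import pickle; pickle.dump(k,open("k5.pkl","wb"))
for t in("bin_handle","bin_lip","bin_foot","bin","board_top"): print(t,[(np.round(d["at"],3).tolist(),round(d["score"],2)) for d in models.mark_of(t,"wrist") if abs(d["at"][1]-.2)<.06])
for n,p in dict(edge_home=(-.0042+.082,0,-.018),rear=(.082,0,-.0138)).items():
    for out,z,t in((.004,.1105,0),(.0061,.1135,.05)):
        B=R.from_euler("z",BY)*R.from_euler("y",t); E=O-BX*out+[0,0,z]; H=E-B.apply([.0778,0,-.018])
        print(n,t,proj(k,[H+B.apply(np.array(p)+[0,y,0]) for y in(-.05,.05)]).round(1).tolist(),"handletop",proj(k,[H+B.apply([.007,y,.018]) for y in(-.03,.03)]).round(1).tolist())
print("boardtop",proj(k,[O+[0,y,.176] for y in(-.08,0,.08)]).round(1).tolist(),"face z.12",proj(k,[O+[0,y,.12] for y in(-.08,0,.08)]).round(1).tolist())
i=cv2.imread("pics/w5.png")[20:260,150:370]; cv2.imwrite("pics/c5.png",cv2.resize(i,None,fx=2.5,fy=2.5,interpolation=cv2.INTER_CUBIC)); print(telemetry.current_t())
```

```text
bin_handle [([0.302, 0.172, 0.102], 0.93)]
bin_lip [([0.582, 0.2, 0.11], 0.94), ([0.33, 0.245, 0.084], 0.85)]
bin_foot [([0.333, 0.247, 0.01], 0.94)]
bin [([0.31, 0.172, -0.002], 0.56), ([0.577, 0.205, 0.176], 0.52)]
board_top [([0.578, 0.203, 0.177], 0.87)]
edge_home 0 [[227.4, 141.1], [229.2, 219.5]] handletop [[289.1, 161.6], [287.8, 213.3]]
edge_home 0.05 [[228.9, 141.3], [230.6, 220.3]] handletop [[290.0, 162.4], [288.6, 215.2]]
rear 0 [[223.6, 141.4], [225.6, 220.7]] handletop [[289.1, 161.6], [287.8, 213.3]]
rear 0.05 [[224.9, 141.5], [226.9, 221.4]] handletop [[290.0, 162.4], [288.6, 215.2]]
boardtop [[223.6, 265.7], [219.1, 194.8], [214.1, 114.7]] face z.12 [[227.9, 244.2], [224.4, 183.2], [220.4, 115.5]]
24.9083
```

View pics/c5.png

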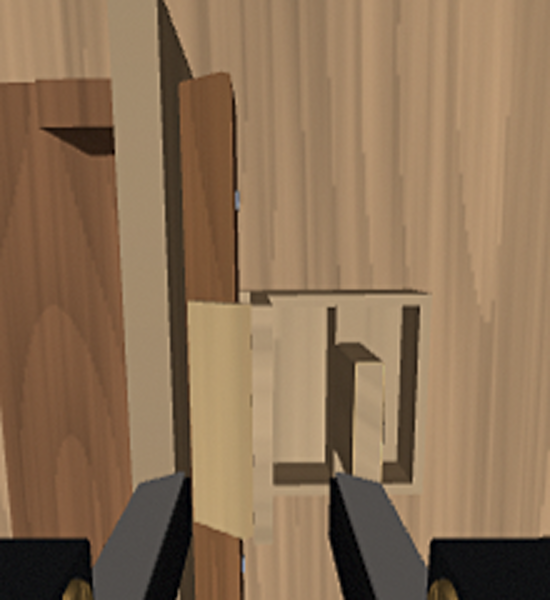

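Run:
```python
from h import *
q=tool_R(BY,0); print(r.nose_length)
gripper_to(0.0,20)
r.move_l([.662,.203,.19],rot=q,vel=.2); r.hold(.2); print(np.round(telemetry.current_ee_pos(),4))
g=r.move_l([.662,.203,.165],vel=.02,guard=3); print(g,"tip z",telemetry.current_ee_pos()[2]-r.nose_length,np.round(telemetry.current_wrist_force(),2))
r.hold(.3); p=np.array(telemetry.current_ee_pos()); print("tip z",p[2]-r.nose_length,np.round(telemetry.current_wrist_force(),2))
r.move_l(p+[0,0,.01],vel=.05); print(telemetry.current_t())
```

```text
0.025
[0.6624 0.2034 0.1919]
True tip z 0.1492469331600629 [-0.39 -0.05  3.55]
tip z 0.14925557623374974 [ 0.   -0.25  4.84]
28.075
```

Run:
```python
from h import *
import pickle
def side(a): 
    M=rot(tool_R(BY,0)); return np.roll((R.from_euler("x",-a)*M).as_quat(),1)
for a in(.9,.75,.6):
    M=rot(side(a)).as_matrix(); print(a,M[:,2].round(2),[ok(p,side(a)) for p in((.64,.40,.22),(.62,.38,.22),(.6,.36,.24))])
for a,P in((.9,(.64,.40,.22)),(.75,(.64,.40,.22)),(.75,(.62,.38,.22)),(.6,(.64,.40,.22)),(.6,(.62,.38,.22))):
    if rot(side(a)).as_matrix()[1,2]<0 and ok(P,side(a)): break
else: raise SystemExit
p=np.array(telemetry.current_ee_pos()); r.move_l([p[0],p[1],.3],vel=.25)
r.move_l([P[0],P[1],.3],vel=.3); r.move_l(P,rot=side(a),vel=.15,guard=10); r.hold(.2)
k=vision.get_calibration("wrist"); im=vision.snapshot("wrist"); cv2.imwrite("pics/w6.png",im[:,:,::-1]); pickle.dump(k,open("k6.pkl","wb"))
cv2.imwrite("pics/w6b.png",cv2.resize(im[20:300,130:430],None,fx=2,fy=2,interpolation=cv2.INTER_CUBIC)[:,:,::-1]); print(a,P,telemetry.current_t())
```

```text
0.9 [ 0.   -0.78 -0.62] [True, True, True]
0.75 [-0.   -0.68 -0.73] [True, True, True]
0.6 [ 0.   -0.56 -0.83] [True, True, True]
0.9 (0.64, 0.4, 0.22) 30.8
```

View pics/w6b.png

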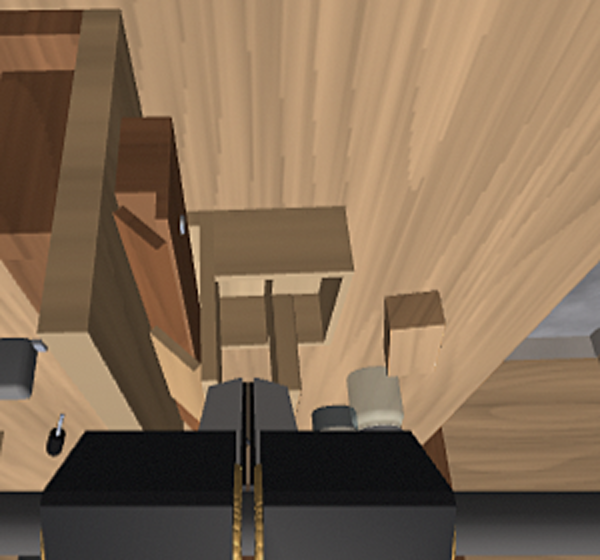

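Run:
```python
from h import *
import pickle
k=pickle.load(open("k6.pkl","rb"))
i=cv2.imread("pics/w6.png")[112:212,180:312]; s=5.8
big=cv2.resize(i,None,fx=s,fy=s,interpolation=cv2.INTER_CUBIC)
g=cv2.cvtColor(big,cv2.COLOR_BGR2GRAY)
cv2.imwrite("pics/c6.png",big)
pts=dict(stripRear=(.082,-.055,-.0138),stripLow=(.0778,-.055,-.018),plateTopRear=(.052,-.055,.018),wallFrontTop=(-.043,-.055,-.05),wallFrontBot=(-.043,-.055,-.1),handTopF=(-.007,-.03,.018),handTopR=(.007,-.03,.018))
f=lambda P:((proj(k,P)-[180,112]+.5)*s).round(0).astype(int).tolist()
O2=O+[.001,0,0]
for nm,(out,z,t) in dict(home=(.004,.1105,0),up=(.006,.1130,0),tip=(.004,.1105,.035),upneg=(.0065,.115,-.03)).items():
    B=R.from_euler("z",BY)*R.from_euler("y",t); H=O2-BX*out+[0,0,z]-B.apply([.0778,0,-.018])
    print(nm,{n:f([H+B.apply(p)])[0] for n,p in pts.items()})
Y=np.array([-BX[1],BX[0],0])
print("face/base",f([O2-Y*y+[0,0,.1065] for y in(.05,.1,.15)]),"lip",f([O2-BX*.02-Y*y+[0,0,.1265] for y in(.06,.1,.15)]))
```

```text
home {'stripRear': [141, 403], 'stripLow': [162, 384], 'plateTopRear': [289, 547], 'wallFrontTop': [741, 238], 'wallFrontBot': [716, 48], 'handTopF': [582, 585], 'handTopR': [515, 587]}
up {'stripRear': [150, 414], 'stripLow': [172, 395], 'plateTopRear': [299, 558], 'wallFrontTop': [751, 248], 'wallFrontBot': [727, 57], 'handTopF': [593, 596], 'handTopR': [525, 598]}
tip {'stripRear': [140, 402], 'stripLow': [162, 384], 'plateTopRear': [282, 551], 'wallFrontTop': [748, 255], 'wallFrontBot': [731, 63], 'handTopF': [577, 599], 'handTopR': [509, 598]}
upneg {'stripRear': [153, 423], 'stripLow': [174, 403], 'plateTopRear': [307, 564], 'wallFrontTop': [748, 241], 'wallFrontBot': [717, 52], 'handTopF': [600, 593], 'handTopR': [532, 597]}
face/base [[147, 378], [107, 248], [54, 73]] lip [[238, 443], [217, 344], [181, 180]]
```

View pics/c6.png

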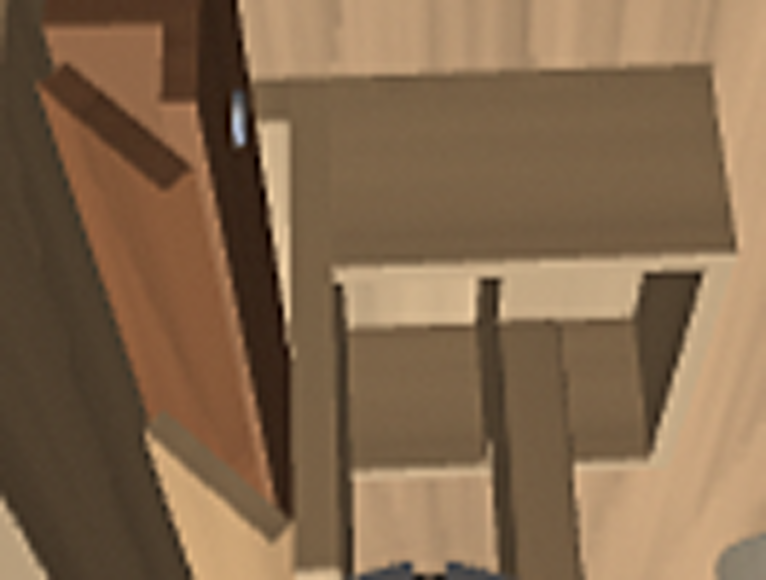

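Run:
```python
from h import *
q=tool_R(BY,0); Y=np.array([-BX[1],BX[0],0])
pos=lambda out,yw,z: O-BX*out-Y*yw+[0,0,z]
def probe(out0,out1,yw,tipz):
    z=tipz+.025-.0015
    r.move_l(pos(out0,yw,.26),rot=q,vel=.25); r.move_l(pos(out0,yw,z),vel=.12,guard=6)
    g=r.move_l(pos(out1,yw,z),vel=.02,guard=3); r.hold(.15)
    p=np.array(telemetry.current_ee_pos()); o=(O-p)@BX
    print(g,"out",round(o,4),"z",round(p[2],4),np.round(telemetry.current_wrist_force(),1)); r.move_l(p-BX*.012,vel=.08)
    p=np.array(telemetry.current_ee_pos()); r.move_l([p[0],p[1],.26],vel=.25); return o
p=np.array(telemetry.current_ee_pos()); r.move_l([p[0],p[1],.28],rot=q,vel=.25)
a=probe(.03,.004,.075,.158); b=probe(.112,.092,0,.130); print("diff",b-a,telemetry.current_t())
```

```text
True out 0.0116 z 0.1808 [ 1.6 -0.4  0.7]
True out 0.101 z 0.1528 [1.8 0.4 1.7]
diff 0.0894278649319028 38.4667
```

Run:
```python
from h import *
p=np.array(telemetry.current_ee_pos()); r.move_l([p[0],p[1],.34],vel=.25); r.move_to([.6,-.05,.36],tool_R(BY,0))
vision.snapshot("scene")
for t in("bin_handle","bin_lip","bin_foot","bin"): print(t,[np.round(d["at"],3).tolist() for d in models.mark_of(t,"scene") if abs(d["at"][1]-.2)<.06 and d["at"][0]>.5])
print(telemetry.current_t(),np.round(telemetry.current_wrist_force(),2)); r.sign_off()
```

```text
bin_handle [[0.66, 0.2, 0.133]]
bin_lip [[0.582, 0.203, 0.112]]
bin_foot [[0.577, 0.205, 0.035], [0.577, 0.203, 0.176]]
bin [[0.665, 0.201, 0.032]]
40.225 [ 0.18 -0.69  0.58]
the job is handed in; nothing more can be done
```

The plywood bin that started farthest from the base now hangs by itself at about the middle of the cleat. I handed the job in just after 40.2 s, with the gripper clear of everything.

**How it went:** I gripped the handle, tipped the bin 0.4 rad and lowered it until it touched the slope. That put the cleat lip at about 0.1265 m, against about 0.126 m from the pictures. I then swung the foot in under the cleat and let go with the foot about 5 mm short of the board. None of the wrist force readings I took was above about 5 N.

**Last checks:**
- **Distance from the board:** light touches on the board and on the handle's front put them 89.4 mm apart, where fully home is 89.0 mm. I took this as flush.
- **Height:** a touch on the handle's top read 149.2 mm, where I expected about 146.5 mm. The networks' heights were mostly 1 to 5 mm high too.
- **Close wrist view:** it left open whether the strip stood about 2 mm out from the board. A board face 1 to 2 mm farther forward than I first estimated explains part or all of these differences. The bin also did not move under about 5 N of downward pressure.
- **Not checked:** I could not see the foot touching the board because the cleat hides it. I also did not re-measure the bystanders, but no path went near them.

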